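# Put the dust cover back on the projector lens

### The job

The red dust cover stands on edge in the wooden rack. Lift it out, lay it knob up on the sloping blue rest against the two brass pins and let go of it, so that you can take it again by its knob; then set it down gently on the mouth of the upright chrome lens barrel so that it sits fully home and level. Leave the barrel where it stands, and leave the screwdriver, loupe and thumbscrews alone.

Things in the scene. Friction and masses are not known exactly. Their poses are not given: they have to be found in the camera images.
- cover: Red round dust cover, 0.18 kg: flange 130 mm in diameter, 8 mm thick; on its top a black knob 34 mm in diameter, 36 mm tall; under it a chamfered spigot 76 mm in diameter. Origin: centre of the flange's underside; z points to the knob: spigot z = -6 to 0, flange 0 to 8, knob 8 to 44 mm. Starts on edge in the rack, z level. Round: its turn about z does not matter.
- rack: Fixed wooden rack, 130 x 70 mm. Its slot (10 mm wide, floor 8 mm and top 28 mm above the cart) runs along its x and holds the cover upright, centre 73 mm and top 138 mm above the cart, knob towards the rack's +y. Origin: centre of its underside; z up.
- rest: Fixed rest: blue slab 130 mm wide at 45 degrees on a dark foot 140 x 135 mm (y -60 to +75 mm). In its frame the face normal is (0, .707, .707), up-slope (0, -.707, .707). Two brass pins 82 mm apart at the lower end stop the cover's rim. The slab ends 28 mm up-slope of the cover's centre: fingers have room behind its upper edge. Origin: under the foot; z up.
- rest_seat (a point): On the rest: where the cover's origin lies when the cover lies on the slab against both pins (spigot on the slab, its z along the face normal); 95 mm above the rest's origin. Axes as those of the rest.
- barrel: Loose chrome lens barrel, 0.8 kg, standing upright with its mouth up: 110 mm tall, 98 mm in diameter with a foot and a rim 112 mm in diameter, black grip rings, glass inside. Origin: centre of its underside; z up.
- barrel_rim (a point): Centre of the barrel's mouth in the plane of its flat rim, 110 mm above the barrel's origin; z up. The rim is 112 mm outside, 82 mm inside, so the cover's spigot has 3 mm of play all round.
- screwdriver: Yellow-handled screwdriver, 190 mm long, lying on the cart (bystander). Lies along its x.
- loupe: Small round loupe, 58 mm in diameter, 26 mm tall (bystander). Origin: centre of its underside.
- thumbscrew_a: Large bronze thumbscrew standing on its head, head 44 mm in diameter, 65 mm tall (bystander). Origin: centre of its underside.
- thumbscrew_b: The other bronze thumbscrew, alike (bystander).
There are look-alikes about, which are no part of the job. There is more than one size of the cover; the job needs the largest. What is shaped like the rest but green is not meant.

How it is judged (in metres and radians):
On the way:
1. the cover lies knob up on the sloping rest, let go and still (distance between cover and rest_seat below 0.018 m and angle between cover's own z axis and vertical between 0.66 and 0.91 rad and contact force between the fingers and cover below 0.1 N and linear speed of cover below 0.02 m/s and angular speed of cover below 0.15 rad/s), for 0.2 s.
At the end, for the whole second after the job is handed in: The cover lies knob up on the barrel's rim: its underside within 2 mm of the rim plane, centred within 5.5 mm, parallel to the rim within 0.03 rad and level within 0.05 rad; the barrel is upright within 0.04 rad; the cover is let go and at rest (horizontal distance between cover and barrel_rim below 0.0055 m and z of cover in the frame of barrel_rim between -0.002 and 0.002 m and angle between the z axis of cover and the z axis of barrel, either way round below 0.03 rad and angle between cover's own z axis and vertical below 0.05 rad and angle between barrel's own z axis and vertical below 0.04 rad and contact force between the fingers and cover below 0.1 N and linear speed of cover below 0.02 m/s and angular speed of cover below 0.15 rad/s); the robot touches nothing.
It fails at once if the cover came down fast on the barrel (over 0.4 m/s within 25 mm above the rim), as when dropped or thrown on (horizontal distance between cover and barrel_rim below 0.05 m and z of cover in the frame of barrel_rim below 0.025 m and linear speed of cover above 0.4 m/s).
It fails at once if the barrel was shifted more than 25 mm or tipped more than 0.2 rad (distance of barrel from where it was at the start of the episode above 0.025 m or angle between barrel's own z axis and vertical above 0.2 rad).
It fails at once if the screwdriver, loupe or a thumbscrew was shifted more than 25 mm (distance of any of screwdriver, loupe, thumbscrew_a, thumbscrew_b from where it was at the start of the episode above 0.025 m).
It also fails if it takes over 61 s, if anything falls off the work surface, if the arm or the gripper's body presses on something with over 40 N, if the wrist force passes 120 N, or if a joint passes its speed limit or range.

### The arm

A 6-joint arm with a two-finger parallel gripper is mounted at the origin on the work surface. World frame = base frame: x ahead of the robot, y to its left, z up, the work surface at z = 0. Lengths are in m, angles in degrees, forces in N, time in s.
With the tool pointing down it reaches from about 0.425 to 0.95 m from the base axis. Payload 14.7 kg.
Tool frame: the origin (TCP) lies on the centre line of the jaws, within the pads' length; the fingertips stand 22 mm ahead of it and the grasp point (between the pads) lies 3 mm ahead of it (robot.tips_ahead is the distance from the TCP to the fingertips, in m); z points along the fingers, y is the line along which they close (so a half turn about z gives the same grasp; the last joint's range is limited). The gripper opens to 85 mm and grips with 20 to 120 N. Pads are 22 mm wide; open, the fingers measure 114 mm over their backs; the gripper's body (76 mm by 85 mm) begins 54 mm behind the grasp point. The pads swing forward as they close: fully open they stand 13 mm farther back than shut.
Start: joints at [70.325, 27.513, 91.461, -0, 61.026, -2.67], TCP at [0.19, 0.622, 0.253] pointing down, gripper open.
Joint ranges: [-157.49, 157.49], [-46.99, 117.5], [13.45, 153.17], [-89.5, 269.5], [5.16, 153.95], [-167.48, 167.48]. Speed limits (degrees/s): [108.29, 108.29, 136.94, 172.46, 172.46, 172.46].

### API

Orientations are given as [roll, pitch, yaw] about the fixed x, y, z axes, in that order (R = Rz(yaw) Ry(pitch) Rx(roll)).
In Python, from workcell import robot gives the robot as it stands. The module is installed in compiled form; this text tells all that it offers.
- The arm moves only by the tool apply_moves, never from a script. Its argument "moves" is a list of rows, each a list of 7 numbers: the opening, from -1 (shut) to 1 (fully open), then the shift along the world's x, y, z in m, then the turn, a rotation vector about the world's x, y, z in degrees. In form: [[fingers, x, y, z, rx, ry, rz], ...]. A call has 1 to 10 rows; each row shifts and turns the commanded pose from where the row before left it; what a row does not reach is not made up. A row lasts 1/12 s, in which the tool goes at most 41.7 mm and 7.16 degrees, less where a joint would pass 70% of its speed; a pose out of reach is approached as far as the arm can. A call is refused whole if a number of a shift passes 0.0417 or a number of a turn 7.16, either way. A call with a gripper value outside its range is refused whole. The fingers move at their own pace and stop on an object; the grip force is fixed at half the most. Time passes only in rows, so rows that do not move let the fingers close. It gives the time, the measured TCP pose, the force, the opening and the grip force at its end, in the units of the state.
- robot.sense(): the state, without advancing time (a new reading comes with each control period).
- robot.camera(name): name is "scene" or "side" or "wrist"; returns the picture (384x512x3 uint8, red, green, blue); there is no depth.
- robot.calibration(name): a dict with "vertical_fov" (degrees; the focal length in pixels is half the picture's height over the tangent of half this angle, whatever the lens; pixels are square), "cx", "cy" (the principal point, pixels), "world_to_cam" (4x4, takes a point from world to camera coordinates); the wrist camera has in their place "mount" (4x4, takes a point from camera to tool coordinates, whose origin is the TCP and whose axes are the flange's). Camera axes: x right, y down, z forward; pixel columns grow to the right and rows downward; lengths in m; the calibration is good to about 2 mm. The wrist camera is an equidistant fisheye: a pixel r from the principal point sees the ray r / f radians off the axis. A picture is of the moment at which its call begins: read the wrist's pose just before it. calibration takes no time and is no camera call.
- robot.finish_job(): hands the job in; it is judged then, once.
The state is a dict: "time": time; "joints": joint angles; "dq": joint speeds; "joint_torque": joint torques, N m; "ee_pos": TCP position; "tcp_rot": TCP orientation; "ft_force": force on the tool from outside, world axes, zero at the start; "wrist_torque": the same for the moment, N m; "gripper_width": finger opening in m; "finger_force": force on a finger pad.
Only numpy, scipy, OpenCV 4.12 (cv2) and the standard library are available. Lean on these libraries where they do the work, as an engineer would, in place of code of your own. Each camera call takes 0.05 s, during which the arm holds its last target. There are 200 camera calls.

## Working session

There is one attempt and no reset: what is moved stays moved. The work goes in short steps, Python scripts to look and compute and a tool call to move; the robot and the scene stay as the last step left them, time stands still between calls to the robot, and variables do not carry over. Pictures are saved under pics/ and viewed, at most 10 in all, crops included, and the job is handed in when it is done.

Besides the shell and the picture viewer there is one more tool, called after ">>>" as name([rows], argument=value, ...), one row to a line, values as JSON. apply_moves: Moves the arm, as the interface text tells. Its arguments: {"type":"object","properties":{"moves":{"type":"array"}},"required":["moves"]}

```bash
mkdir -p pics; cat > h.py <<'E'
import numpy as np, cv2
from scipy.spatial.transform import Rotation as R
from workcell import robot
def pose():
    s=robot.sense(); T=np.eye(4)
    r=s['tcp_rot']; r=np.array(r)
    T[:3,:3]= r if r.shape==(3,3) else R.from_euler('xyz',r,degrees=True).as_matrix()
    T[:3,3]=s['ee_pos']; return T
def ray(name,u,v,T=None,shape=(384,512)):
    c=robot.calibration(name); f=shape[0]/2/np.tan(np.radians(c['vertical_fov'])/2)
    x,y=(u-c['cx'])/f,(v-c['cy'])/f
    if name=='wrist':
        r=np.hypot(x,y); d=np.array([x/r*np.sin(r),y/r*np.sin(r),np.cos(r)]) if r>1e-9 else np.array([0,0,1.])
        M=T@np.array(c['mount'])
    else:
        d=np.array([x,y,1]); M=np.linalg.inv(np.array(c['world_to_cam']))
    d=M[:3,:3]@d; return M[:3,3],d/np.linalg.norm(d)
def plane(name,u,v,z,T=None):
    o,d=ray(name,u,v,T); return o+d*(z-o[2])/d[2]
def proj(name,p,T=None):
    c=robot.calibration(name); f=192/np.tan(np.radians(c['vertical_fov'])/2)
    W=np.array(c['world_to_cam']) if name!='wrist' else np.linalg.inv(T@np.array(c['mount']))
    q=W[:3,:3]@np.array(p)+W[:3,3]
    if name=='wrist':
        t=np.arctan2(np.hypot(q[0],q[1]),q[2]); n=np.hypot(q[0],q[1]); return np.array([c['cx']+f*t*q[0]/n,c['cy']+f*t*q[1]/n])
    return np.array([c['cx']+f*q[0]/q[2],c['cy']+f*q[1]/q[2]])
def tri(rays):
    A=np.zeros((3,3));b=np.zeros(3)
    for o,d in rays:
        P=np.eye(3)-np.outer(d,d);A+=P;b+=P@o
    x=np.linalg.solve(A,b); return x,[np.linalg.norm((np.eye(3)-np.outer(d,d))@(x-o)) for o,d in rays]
E
python3 - <<'E'
from h import *
s=robot.sense(); print(s)
for n in ('scene','side','wrist'):
    im=robot.camera(n); np.save(f'pics/{n}0.npy',im); c=robot.calibration(n); print(n,c)
    cv2.imwrite(f'pics/{n}0.png',im[:,:,::-1])
a=np.load('pics/scene0.npy');b=np.load('pics/side0.npy')
cv2.imwrite('pics/a.png',cv2.resize(a[:,:,::-1],(800,600)));cv2.imwrite('pics/b.png',cv2.resize(b[:,:,::-1],(800,600)))
E
```

```text
{'time': 0.0, 'joints': array([ 7.03255835e+01,  2.75512868e+01,  9.14959268e+01, -1.97647702e-03,
        6.10243224e+01, -2.67050618e+00]), 'dq': array([ 0.08492996,  0.00672268,  0.09977548, -0.03189924, -0.11459536,
       -0.01715256]), 'joint_torque': array([ 4.87032274e-03, -9.50631452e+01, -4.30196214e+01,  3.15471343e-04,
        1.18647944e-02, -1.74824055e-05]), 'ee_pos': array([0.18994507, 0.62120979, 0.25264199]), 'tcp_rot': array([-1.79928461e+02, -1.60702263e-03,  1.62997047e+02]), 'ft_force': array([ 0.75922624, -0.17062375, -0.17099318]), 'wrist_torque': array([-0.00439367, -0.00303945,  0.03460388]), 'finger_force': 0.0, 'gripper_width': 0.08529075767670095}
scene {'vertical_fov': 53.54086541502724, 'cx': 260.03679179773036, 'cy': 200.8651525796643, 'world_to_cam': array([[-0.37661233,  0.92634351, -0.00713142,  0.20127977],
       [ 0.70839105,  0.28302427, -0.64659058, -0.27797506],
       [-0.59694662, -0.24856581, -0.76280389,  1.41725254],
       [ 0.        ,  0.        ,  0.        ,  1.        ]])}
side {'vertical_fov': 56.11711428584801, 'cx': 248.08908573778203, 'cy': 185.79991314186069, 'world_to_cam': array([[-0.88368129, -0.46774507,  0.01794227,  0.4525084 ],
       [-0.33207371,  0.59942928, -0.72829361,  0.24313395],
       [ 0.32990062, -0.6495376 , -0.68503028,  0.72578712],
       [ 0.        ,  0.        ,  0.        ,  1.        ]])}
wrist {'vertical_fov': 65.70646984690485, 'cx': 248.87582050235403, 'cy': 188.27330886466973, 'mount': array([[ 4.06262201e-04, -9.57922575e-01, -2.87026438e-01,
         7.35405563e-02],
       [ 9.99999577e-01,  1.52258429e-04,  9.07269185e-04,
        -8.30986195e-06],
       [-8.25391439e-04, -2.87026685e-01,  9.57922231e-01,
        -1.21342986e-01],
       [ 0.00000000e+00,  0.00000000e+00,  0.00000000e+00,
         1.00000000e+00]])}
```

View pics/a.png

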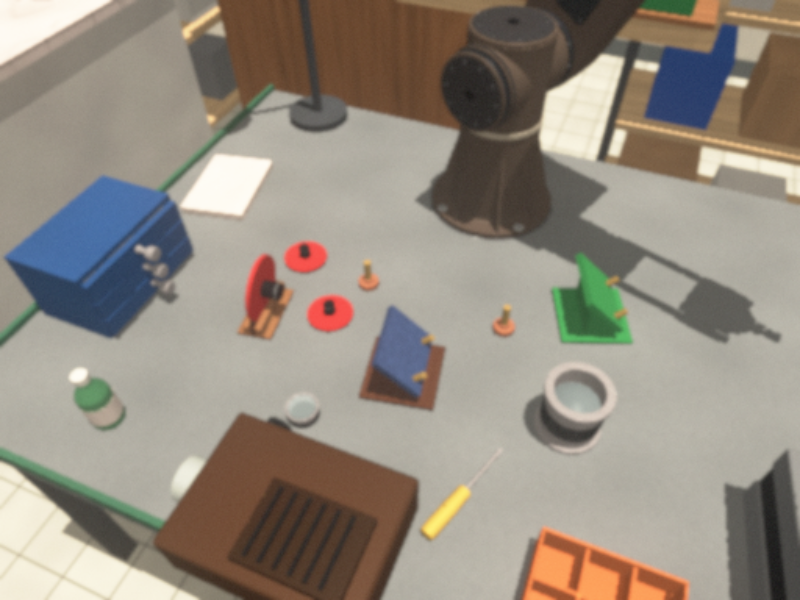

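View pics/b.png

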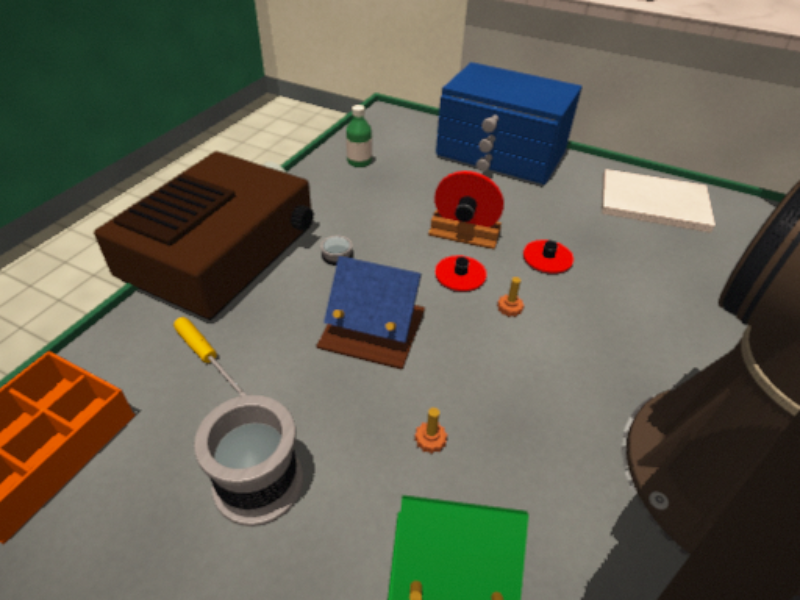

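View pics/wrist0.png

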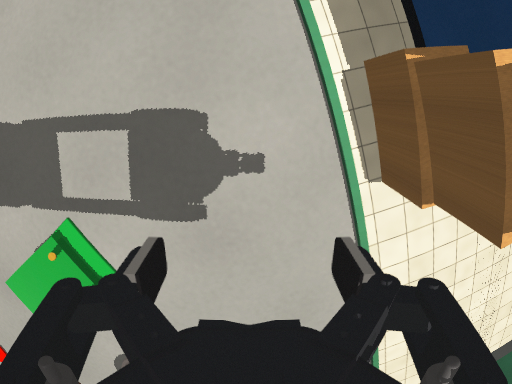

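Scene (800 px view): the large cover stands in the rack at (262,288). Two smaller red covers lie flat at (305,257) and (330,313). The blue rest is at (405,350) and its green look-alike at (592,300). The barrel is at (575,400), the thumbscrews at (368,275) and (504,320), the loupe at (300,408) and the screwdriver at (460,500). The side view agrees: cover (468,203), blue rest (372,300), barrel (247,450). The only cover on edge in the rack is the one meant. Next I measure its size and position.

```bash
cat > m.py <<'E'
from h import *
def mask(im,lo,hi):
    return cv2.inRange(cv2.cvtColor(im,cv2.COLOR_RGB2HSV),np.array(lo),np.array(hi))
def blobs(m,amin=60):
    n,l,st,c=cv2.connectedComponentsWithStats(m); return [(st[i],c[i],(l==i)) for i in range(1,n) if st[i][4]>=amin]
RED=((0,200,90),(4,255,255)); BLUE=((108,90,40),(122,255,255)); BRASS=((14,120,90),(24,255,255)); WOOD=((5,120,60),(16,255,255))
E
python3 - <<'E'
from m import *
for n in ('scene','side'):
    im=np.load(f'pics/{n}0.npy')
    for nm,(lo,hi) in dict(red=RED,blue=BLUE,brass=BRASS,wood=WOOD).items():
        for st,c,l in blobs(mask(im,lo,hi),12 if nm=='brass' else 80):
            if c[1]<100*(nm!='x') and n=='scene': continue
            cn=max(cv2.findContours(l.astype(np.uint8),0,1)[0],key=len)
            el=cv2.fitEllipse(cv2.convexHull(cn)) if len(cv2.convexHull(cn))>5 else None
            print(n,nm,st.tolist(),c.round(1),el and [np.round(e,1) for e in el])
def crop(n,x,y,w,h):
    im=np.load(f'pics/{n}0.npy')[y:y+h,x:x+w]; return cv2.resize(im,(400,400),interpolation=cv2.INTER_CUBIC)
cv2.imwrite('pics/c.png',np.hstack([crop('scene',145,145,150,120),crop('side',190,95,190,150)])[:,:,::-1])
E
```

```text
scene blue [4, 113, 116, 102, 4721] [ 66.6 159.7] [array([ 63.8, 162.3]), array([ 94.7, 111.2]), np.float64(68.6)]
scene brass [389, 178, 6, 4, 15] [391.5 179.4] [array([391.5, 179.4]), array([2.3, 5.9]), np.float64(65.0)]
scene brass [321, 203, 4, 5, 12] [322.8 205.3] [array([322.5, 205. ]), array([3.4, 4.2]), np.float64(0.0)]
scene brass [266, 239, 8, 4, 19] [269.7 240.5] [array([269.5, 241. ]), array([3.9, 7.4]), np.float64(75.9)]
scene brass [270, 311, 30, 34, 201] [283.9 328.3] [array([284. , 328.4]), array([11.4, 47.1]), np.float64(40.9)]
scene wood [162, 191, 18, 25, 228] [170.1 205.2] [array([170.7, 203.7]), array([14.4, 25.6]), np.float64(20.9)]
scene wood [316, 204, 13, 10, 90] [322. 209.] [array([322. , 208.7]), array([ 9.6, 11.9]), np.float64(99.0)]
scene wood [268, 223, 15, 37, 194] [275.4 242.5] [array([274.9, 243.9]), array([ 8.3, 46.7]), np.float64(13.7)]
scene wood [101, 267, 165, 117, 9374] [180.3 326.5] [array([184.1, 329.1]), array([117.8, 167.4]), np.float64(94.5)]
scene wood [334, 338, 107, 46, 3078] [379.4 367.1] [array([391.3, 390.9]), array([ 92. , 131.5]), n
[... 1421 characters left out ...]
.2, 6.1]), np.float64(165.8)]
side wood [61, 97, 136, 79, 3376] [138.1 135.9] [array([128.1, 136.3]), array([ 68.6, 135.5]), np.float64(72.8)]
side wood [274, 134, 47, 25, 600] [296.8 147.9] [array([297. , 145.2]), array([25.4, 49.3]), np.float64(99.5)]
side wood [319, 189, 16, 14, 162] [326.3 195.5] [array([326.2, 195. ]), array([14.1, 16.1]), np.float64(99.7)]
side wood [203, 208, 60, 28, 610] [231.5 223.2] [array([232.1, 222.6]), array([51.1, 61.9]), np.float64(62.1)]
side wood [0, 225, 87, 123, 6061] [ 32.4 276.8] [array([ 13.5, 287.9]), array([ 87.4, 157. ]), np.float64(48.1)]
side wood [266, 270, 20, 20, 273] [275.3 280.1] [array([275.4, 279. ]), array([19.8, 20.7]), np.float64(137.0)]
```

View pics/c.png

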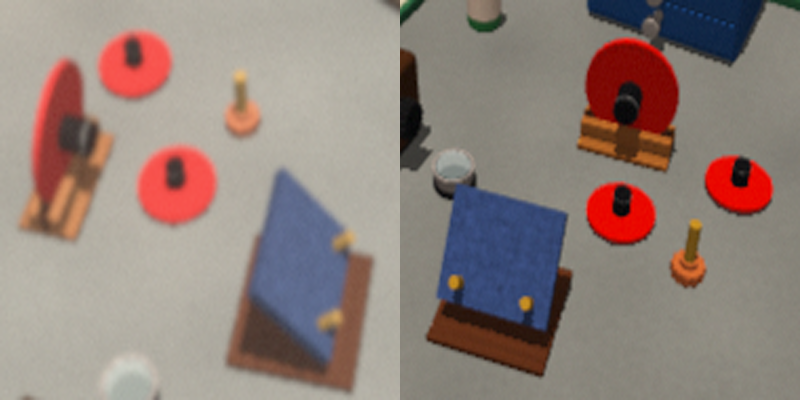

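The crop confirms it. Scene crop: the cover in the rack at (60,130) is clearly larger than the two flat ones, with its knob facing the rest. The blue rest is at (305,280), its pins at (345,240) and (332,320). Now a rough triangulation.

```bash
python3 - <<'E'
from h import *
S=lambda x,y:(145+x*.375,145+y*.3); D=lambda x,y:(190+(x-400)*.475,95+y*.375)
P=dict(knobtip=((90,136),(627,108)),pinN=((352,239),(525,302)),pinF=((338,318),(455,283)),slabtopA=((281,170),(567,213)),slabtopB=((252,296),(456,187)),footA=((372,258),(571,270)),footB=((350,390),(428,339)),footC=((350,390),(428,339)))
for k,(a,b) in P.items():
    x,e=tri([ray('scene',*S(*a)),ray('side',*D(*b))]); print(k,x.round(3),np.round(e,4))
for k,a in dict(footA=(372,258),footB=(352,390),footC=(228,362)).items(): print('scene',k,plane('scene',*S(*a),0.0).round(3))
for k,a in dict(footA=(571,270),footD=(544,374),footB=(428,339),rackL=(578,150),rackR=(668,171)).items(): print('side',k,plane('side',*D(*a),0.0).round(3))
# barrel rim: bright ring centre in 800 px views
x,e=tri([ray('scene',580*.64,397*.64),ray('side',246*.64,440*.64)]);print('barrel',x.round(3),np.round(e,4))
E
```

```text
knobtip [ 0.502 -0.275  0.072] [0.0025 0.0025]
pinN [0.495 0.034 0.062] [0.0032 0.0032]
pinF [0.574 0.049 0.061] [0.0026 0.0026]
slabtopA [ 0.486 -0.049  0.105] [0.0023 0.0023]
slabtopB [ 0.614 -0.024  0.102] [0.0007 0.0007]
footA [0.477 0.028 0.069] [0.0433 0.0433]
footB [ 0.598  0.073 -0.001] [0.0011 0.0011]
footC [ 0.598  0.073 -0.001] [0.0011 0.0011]
scene footA [ 0.463  0.049 -0.   ]
scene footB [0.598 0.076 0.   ]
scene footC [ 0.621 -0.054  0.   ]
side footA [ 0.49  -0.088  0.   ]
side footD [0.461 0.044 0.   ]
side footB [0.597 0.072 0.   ]
side rackL [ 0.563 -0.267  0.   ]
side rackR [ 0.437 -0.295  0.   ]
barrel [0.542 0.3   0.094] [0.0034 0.0034]
```

>>> apply_moves([
  [1,0.033,-0.03,0.008,0,0,-7],
  [1,0.033,-0.03,0.008,0,0,-7],
  [1,0.033,-0.03,0.008,0,0,-7],
  [1,0.033,-0.03,0.008,0,0,-7],
  [1,0.033,-0.03,0.008,0,0,-7],
  [1,0.033,-0.03,0.008,0,0,-7],
  [1,0.033,-0.03,0.008,0,0,-7],
  [1,0.033,-0.03,0.008,0,0,-7],
  [1,0.033,-0.03,0.008,0,0,-7],
  [1,0,0,0,0,0,0],
])

```text
time: 0.98
ee_pos: [0.4683, 0.3691, 0.3208]
tcp_rot: [179.8, 0.0, 99.3]
ft_force: [0.3, 0.3, 0.4]
gripper_width: 0.0853
finger_force: 0.0
```

```bash
python3 - <<'E'
from m import *
T=pose(); im=robot.camera('wrist'); np.save('pics/w1.npy',im); np.save('pics/w1T.npy',T); cv2.imwrite('pics/w1.png',im[:,:,::-1]); print(T.round(3),robot.sense()['joints'].round(1))
E
```

```text
[[-0.161  0.987  0.003  0.468]
 [ 0.987  0.161 -0.     0.369]
 [-0.001  0.003 -1.     0.321]
 [ 0.     0.     0.     1.   ]] [35.6 19.7 94.3 -0.  66.  26. ]
```

>>> apply_moves([
  [1,0.015,-0.039,0,0,0,-7],
  [1,0.012,-0.04,0,0,0,-7],
  [1,0.006,-0.041,0,0,0,-7],
  [1,0.004,-0.041,0,0,0,-7],
  [1,0.002,-0.041,0,0,0,-7],
  [1,0,-0.041,0,0,0,-7],
  [1,0,-0.041,0,0,0,-7],
  [1,0,-0.03,0,0,0,-7],
  [1,0,0,0,0,0,-7],
  [1,0,0,0,0,0,0],
])

```text
time: 1.87
ee_pos: [0.5017, 0.0587, 0.3193]
tcp_rot: [-180.0, 0.0, 36.5]
ft_force: [-0.1, 0.1, -0.6]
gripper_width: 0.0857
finger_force: 0.0
```

```bash
python3 - <<'E'
from m import *
T=pose(); im=robot.camera('wrist'); np.save('pics/w2.npy',im); np.save('pics/w2T.npy',T); cv2.imwrite('pics/w2.png',im[:,:,::-1]); print(T.round(3),robot.sense()['joints'].round(1))
E
```

```text
[[ 0.803  0.595 -0.001  0.502]
 [ 0.595 -0.803  0.     0.059]
 [-0.    -0.    -1.     0.319]
 [ 0.     0.     0.     1.   ]] [  3.3  12.  105.3   0.   62.8  56.2]
```

>>> apply_moves([
  [1,0,-0.041,0,0,0,-6],
  [1,0,-0.041,0,0,0,-6],
  [1,0,-0.041,0,0,0,-6],
  [1,0,-0.041,0,0,0,-6],
  [1,0,-0.041,0,0,0,-1],
  [1,0,-0.041,0,0,0,0],
  [1,0,-0.041,0,0,0,0],
  [1,0,-0.02,0,0,0,0],
  [1,0,0,0,0,0,0],
])

```text
time: 2.67
ee_pos: [0.5028, -0.25, 0.319]
tcp_rot: [180.0, 0.0, 12.3]
ft_force: [-1.3, 0.3, 0.8]
gripper_width: 0.0855
finger_force: 0.0
```

```bash
python3 - <<'E'
from m import *
T=pose(); im=robot.camera('wrist'); np.save('pics/w3.npy',im); np.save('pics/w3T.npy',T); print(T.round(3),robot.sense()['joints'].round(1))
q=[np.load(f'pics/w{i}.npy') for i in (1,2,3)]+[np.zeros_like(im)]
q=[cv2.resize(x,(400,300),interpolation=cv2.INTER_AREA) for x in q]
cv2.imwrite('pics/q.png',np.vstack([np.hstack(q[:2]),np.hstack(q[2:])])[:,:,::-1])
E
```

```text
[[ 0.977  0.212 -0.     0.503]
 [ 0.212 -0.977 -0.001 -0.25 ]
 [-0.     0.001 -1.     0.319]
 [ 0.     0.     0.     1.   ]] [-29.4  16.8  98.7   0.   64.6  48.4]
```

View pics/q.png

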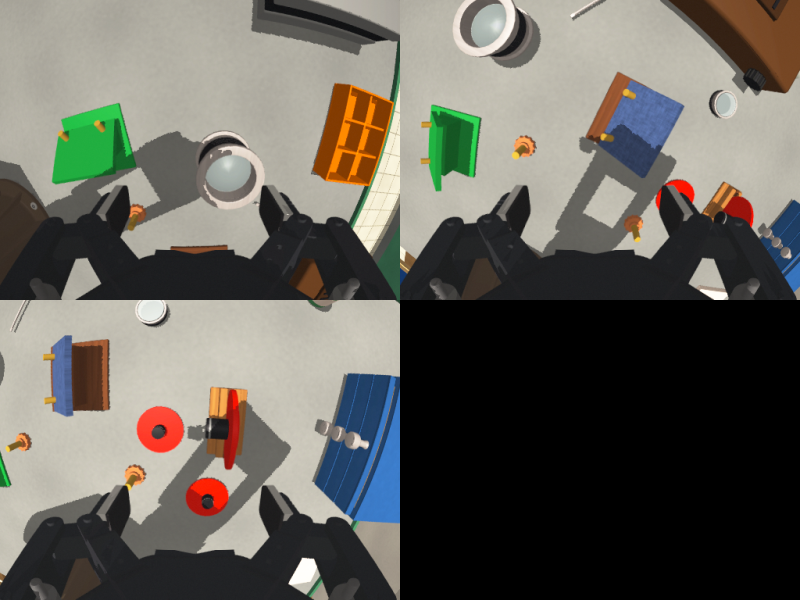

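Panels: w1 (upper left) shows the barrel rim at about (230,178). w2 (upper right) shows the blue rest at (640,120) with pins at (629,93) and (607,137). w3 (lower left) shows the cover nearly edge-on at (232,430), knob pointing left. I'll centre the camera over the cover's plane.

```bash
python3 - <<'E'
from m import *
T=np.load('pics/w3T.npy'); im=np.load('pics/w3.npy')
for st,c,l in blobs(mask(im,(0,170,60),(6,255,255)),100):
    print(st.tolist(),c.round(1),plane('wrist',*c,0.1,T).round(3))
print(plane('wrist',232*1.28,130*1.28,.138,T).round(3))
# barrel rim: light low-saturation ring around (294,228) in w1
T=np.load('pics/w1T.npy'); im=np.load('pics/w1.npy'); 
hsv=cv2.cvtColor(im,cv2.COLOR_RGB2HSV); print(hsv[228,250:345:4].tolist())
E
```

```text
[286, 115, 21, 102, 1442] [296.5 165.6] [ 0.513 -0.305  0.1  ]
[175, 136, 60, 59, 2471] [204.9 165. ] [ 0.491 -0.199  0.1  ]
[238, 228, 55, 49, 1835] [264.6 251.1] [ 0.395 -0.294  0.1  ]
[ 0.519 -0.298  0.138]
[[21, 19, 96], [12, 29, 115], [12, 32, 119], [14, 30, 109], [73, 11, 160], [67, 14, 166], [71, 12, 167], [73, 14, 170], [68, 12, 174], [73, 13, 176], [69, 14, 177], [69, 14, 176], [72, 14, 176], [66, 14, 176], [69, 15, 173], [75, 15, 170], [71, 12, 167], [21, 15, 121], [11, 30, 94], [10, 32, 95], [17, 31, 225], [14, 32, 224], [14, 30, 211], [24, 21, 179]]
```

>>> apply_moves([
  [1,0.006,-0.028,0,0,0,0],
  [1,0.006,-0.028,0,0,0,0],
  [1,0,0,0,0,0,0],
  [1,0,0,0,0,0,0],
])

```text
time: 3.05
ee_pos: [0.5149, -0.3024, 0.319]
tcp_rot: [-179.9, 0.0, 12.2]
ft_force: [0.3, 0.6, -0.3]
gripper_width: 0.0854
finger_force: 0.0
```

```bash
python3 - <<'E'
from m import *
T=pose(); im=robot.camera('wrist'); np.save('pics/w4.npy',im); np.save('pics/w4T.npy',T); print(T[:3,3].round(4), R.from_matrix(T[:3,:3]).as_euler('xyz',degrees=True).round(2))
for st,c,l in blobs(mask(im,(0,170,60),(6,255,255)),100):
    print(st.tolist(),c.round(1))
    if st[3]>2*st[2]:
        for v in range(st[1],st[1]+st[3],6):
            u=np.where(l[v])[0]; print(v,u.min(),u.max(), plane('wrist',u.mean(),v,.12,T).round(4))
for st,c,l in blobs(mask(im,(5,90,60),(16,255,255)),100): print('wood',st.tolist(),cv2.minAreaRect(cv2.findContours(l.astype(np.uint8),0,1)[0][0]))
x0=220;y0=80
cv2.imwrite('pics/w4c.png',cv2.resize(im[60:240,140:380],(800,600),interpolation=cv2.INTER_CUBIC)[:,:,::-1])
E
```

```text
[ 0.5149 -0.3024  0.319 ] [-1.7995e+02  2.0000e-02  1.2230e+01]
[246, 115, 16, 103, 1146] [253. 166.]
115 253 257 [ 0.5732 -0.2958  0.12  ]
121 251 258 [ 0.5668 -0.2966  0.12  ]
127 251 258 [ 0.5604 -0.298   0.12  ]
133 250 257 [ 0.5538 -0.2984  0.12  ]
139 249 261 [ 0.5478 -0.3014  0.12  ]
145 249 261 [ 0.5414 -0.3028  0.12  ]
151 248 261 [ 0.5348 -0.3037  0.12  ]
157 247 261 [ 0.5281 -0.3046  0.12  ]
163 247 260 [ 0.5215 -0.3055  0.12  ]
169 246 260 [ 0.5147 -0.3065  0.12  ]
175 246 259 [ 0.5079 -0.3074  0.12  ]
181 246 259 [ 0.5012 -0.3089  0.12  ]
187 247 258 [ 0.4943 -0.3104  0.12  ]
193 246 258 [ 0.4873 -0.3114  0.12  ]
199 246 254 [ 0.4798 -0.3107  0.12  ]
205 246 253 [ 0.4726 -0.3117  0.12  ]
211 246 252 [ 0.4653 -0.3127  0.12  ]
217 247 251 [ 0.458  -0.3143  0.12  ]
[143, 138, 57, 57, 2315] [171.  165.8]
[206, 229, 54, 48, 1831] [232.7 251.6]
wood [58, 55, 52, 89, 4190] ((83.28605651855469, 99.09764099121094), (87.66386413574219, 50.4896240234375), 89.27477264404297)
wood [231, 112, 50, 92, 1995] ((253.79962158203125, 157.70623779296875), (47.844146728515625, 90.38613891601562), 3.5763344764709473)
wood [3, 171, 18, 23, 267] ((11.800003051757812, 181.90000915527344), (21.81971549987793, 16.127614974975586), 71.56504821777344)
wood [230, 178, 17, 25, 348] ((238.0, 190.0), (24.0, 16.0), 90.0)
wood [129, 211, 26, 26, 400] ((142.5619659423828, 222.42921447753906), (25.4935359954834, 22.29508399963379), 41.18592834472656)
```

View pics/w4c.png

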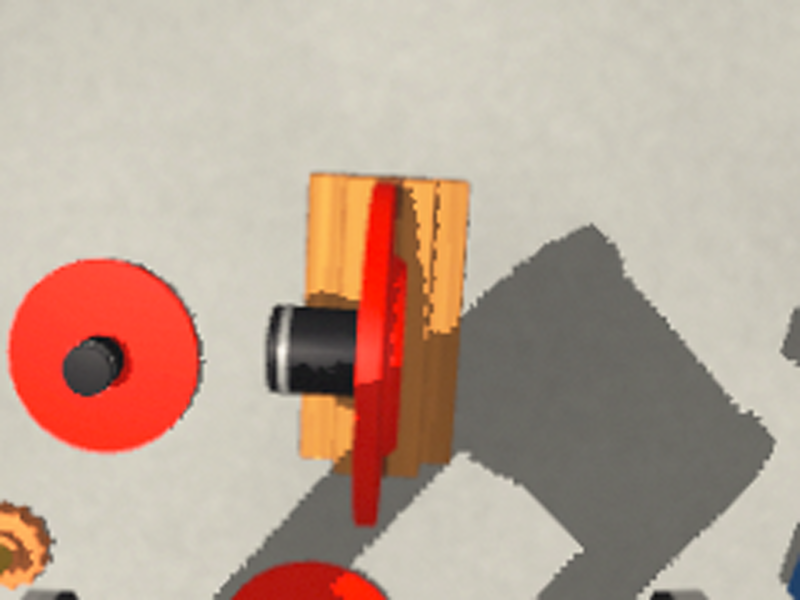

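The crop shows the flange edge-on from (385,182) to (366,525), about 357–388 wide at row 350. The knob points left to (270,350) and the spigot is on the right at (400,350). I'll compute the centre, yaw and height, then the rest and barrel from their two views.

```bash
python3 - <<'E'
from m import *
C=lambda x,y:(140+x*.3,60+y*.3)
T=np.load('pics/w4T.npy'); T3=np.load('pics/w3T.npy')
o,a=ray('wrist',*C(385,182),T); _,b=ray('wrist',*C(366,525),T)
al=np.arccos(a@b)/2; D=.065/np.sin(al); m=(a+b)/np.linalg.norm(a+b); print('centre',(o+m*D).round(4))
pa=o+a*np.sqrt(D*D-.065**2);pb=o+b*np.sqrt(D*D-.065**2); d=pa-pb; print('ends',pa.round(4),pb.round(4),'yaw',np.degrees(np.arctan2(d[1],d[0])))
print('topmid z.138',plane('wrist',*C(373,352),.138,T).round(4))
# knob blob in both
for n,Tn in (('w3',T3),('w4',T)):
    im=np.load(f'pics/{n}.npy'); g=mask(im,(0,0,0),(180,255,62)); 
    for st,c,l in blobs(g,100):
        if 100<c[1]<200 and 200<c[0]<330: print(n,st.tolist(),c.round(1))
im=np.load('pics/w3.npy'); 
# rack corners at its top z=.028 (crop px)
for p in ((312,174),(470,181),(300,458),(452,464)): print('rack',plane('wrist',*C(*p),.028,T).round(4))
# barrel rim in w1 : ring hole = glass edge; outer ring by brightness
im=np.load('pics/w1.npy'); T1=np.load('pics/w1T.npy'); hsv=cv2.cvtColor(im,cv2.COLOR_RGB2HSV)
hole=cv2.inRange(hsv,(40,5,120),(100,40,200)); 
for st,c,l in blobs(hole,500):
    if 200<c[0]<380: print('glass',st.tolist(),c.round(1))
# pins, w2
im=np.load('pics/w2.npy')
for st,c,l in blobs(mask(im,*BRASS),15): print('brass',st.tolist(),c.round(1))
z=lambda i,x,y,w,h,W,H:cv2.resize(i[y:y+h,x:x+w],(W,H),interpolation=cv2.INTER_CUBIC)
cv2.imwrite('pics/br.png',np.hstack([z(np.load('pics/w1.npy'),234,150,120,132,400,440),z(im,230,80,140,154,400,440)])[:,:,::-1])
E
```

```text
centre [ 0.5077 -0.3081  0.0722]
ends [ 0.5718 -0.2977  0.0695] [ 0.4483 -0.3174  0.0969] yaw 9.05402384485434
topmid z.138 [ 0.522  -0.3034  0.138 ]
w3 [269, 151, 24, 28, 560] [281.  164.6]
w4 [227, 152, 20, 11, 191] [236.7 156.9]
w4 [227, 168, 19, 11, 171] [236.3 173.2]
rack [ 0.5672 -0.2687  0.028 ]
rack [ 0.5785 -0.3331  0.028 ]
rack [ 0.4455 -0.2884  0.028 ]
rack [ 0.457  -0.3543  0.028 ]
glass [263, 199, 58, 46, 1896] [292.6 222.4]
brass [285, 113, 17, 14, 143] [292.6 119.9]
brass [27, 156, 13, 7, 91] [ 33. 159.]
brass [256, 170, 18, 12, 141] [264.1 175.6]
brass [149, 176, 21, 12, 97] [159.5 180.4]
brass [143, 183, 19, 21, 208] [152.1 193.1]
brass [26, 203, 13, 7, 78] [ 31.7 205.8]
brass [387, 233, 43, 51, 757] [409.3 255.2]
brass [432, 245, 6, 6, 21] [434.6 248.2]
brass [296, 288, 12, 22, 170] [301.5 298.3]
brass [0, 322, 21, 28, 292] [  9.1 335.7]
```

View pics/br.png

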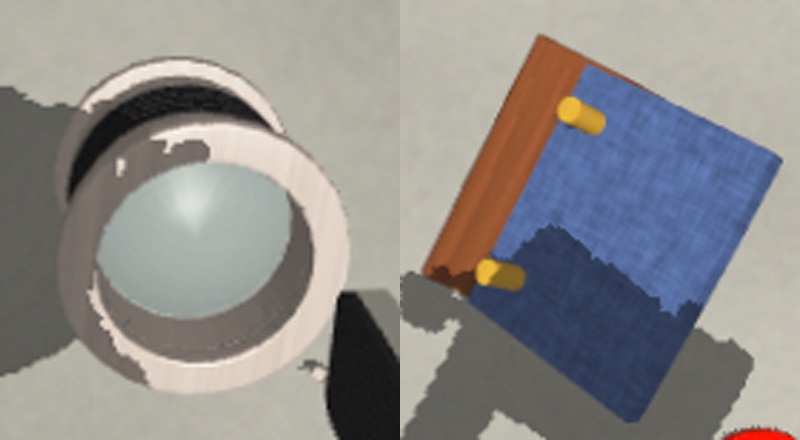

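```bash
python3 - <<'E'
from m import *
print(robot.tips_ahead)
D=lambda x,y:(190+(x-400)*.475,95+y*.375); S=lambda x,y:(145+x*.375,145+y*.3)
W=lambda x,y:(230+(x-400)*.35,80+y*.35); T2=np.load('pics/w2T.npy')
P=dict(A=((632,422),(567,213),(281,170)),B=((782,160),(456,187),(252,296)),pinN=((487,273),(525,303),(352,239)),pinF=((568,110),(455,284),(338,318)))
for k,(w,d,s) in P.items():
    x,e=tri([ray('wrist',*W(*w),T2),ray('side',*D(*d))]); y,f=tri([ray('wrist',*W(*w),T2),ray('scene',*S(*s))]);print(k,x.round(4),np.round(e[0],4),y.round(4),np.round(f[0],4))
for w in ((541,35),(423,272)): print('foot z=.01',plane('wrist',*W(*w),.008,T2).round(4))
T1=np.load('pics/w1T.npy'); B=lambda x,y:(234+x*.3,150+y*.3)
q=[plane('wrist',*B(*p),.11,T1) for p in ((58,250),(350,250),(210,122),(210,393))]
print('barrel',((q[0]+q[1])/2).round(4),np.linalg.norm(q[0]-q[1]),((q[2]+q[3])/2).round(4),np.linalg.norm(q[2]-q[3]))
im=np.load('pics/side0.npy'); cv2.imwrite('pics/bs.png',np.hstack([cv2.resize(im[240:345,115:205],(386,450),interpolation=cv2.INTER_CUBIC),cv2.resize(np.load('pics/scene0.npy')[225:295,335:405],(414,450),interpolation=cv2.INTER_CUBIC)])[:,:,::-1])
E
```

```text
0.022
A [ 0.4845 -0.0502  0.1067] 0.0 [ 0.4837 -0.0507  0.1008] 0.002
B [ 0.6146 -0.0293  0.0994] 0.0018 [ 0.613  -0.027   0.1009] 0.0028
pinN [0.4923 0.0337 0.0656] 0.0 [0.4898 0.0327 0.0524] 0.0014
pinF [0.5726 0.0489 0.0626] 0.0007 [0.5733 0.0493 0.0563] 0.0008
foot z=.01 [0.5972 0.0759 0.008 ]
foot z=.01 [0.4623 0.0505 0.008 ]
barrel [0.538  0.3051 0.11  ] 0.11043025916839472 [0.5407 0.2992 0.11  ] 0.11168885887367726
```

View pics/bs.png

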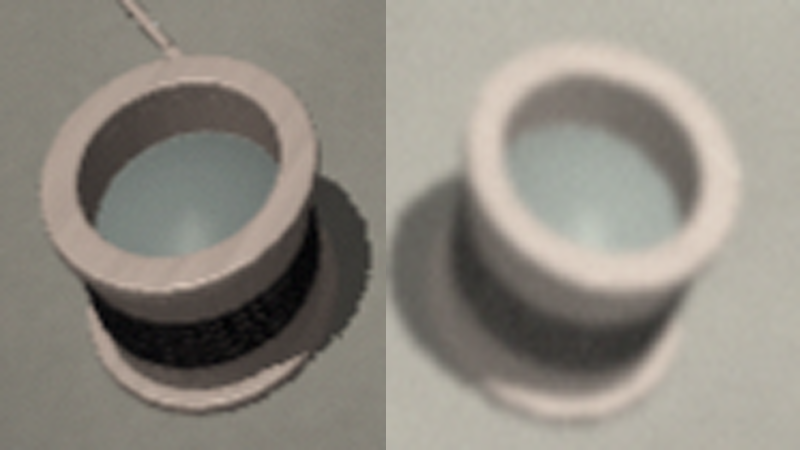

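>>> apply_moves([
  [1,-0.003,-0.002,-0.035,0,0,-1.5],
  [1,-0.004,-0.002,-0.035,0,0,-1.4],
  [1,0,0,0,0,0,0],
  [1,0,0,0,0,0,0],
])

```text
time: 3.43
ee_pos: [0.5065, -0.3055, 0.2489]
tcp_rot: [-179.8, 0.1, 9.3]
ft_force: [-0.4, 0.5, 0.1]
gripper_width: 0.0859
finger_force: 0.0
```

```bash
python3 - <<'E'
from m import *
T=pose(); im=robot.camera('wrist'); np.save('pics/w5.npy',im); np.save('pics/w5T.npy',T); print(T[:3,3].round(4), R.from_matrix(T[:3,:3]).as_euler('xyz',degrees=True).round(2))
for st,c,l in blobs(mask(im,(0,170,60),(6,255,255)),100):
    if st[3]>2*st[2]:
        print(st.tolist())
        for v in range(st[1],st[1]+st[3],8):
            u=np.where(l[v])[0]; print(v,u.min(),u.max())
k=blobs(mask(im,(0,0,0),(180,255,62)),100)
for st,c,l in k: print('dark',st.tolist())
E
```

```text
[ 0.5065 -0.3055  0.2489] [-1.7985e+02  1.4000e-01  9.2700e+00]
[243, 108, 20, 128, 1929]
108 250 255
116 247 257
124 246 257
132 246 257
140 245 262
148 245 262
156 244 262
164 244 262
172 244 262
180 244 261
188 244 261
196 245 261
204 244 261
212 245 257
220 245 256
228 246 255
dark [126, 0, 32, 26, 143]
dark [220, 156, 24, 13, 288]
dark [143, 169, 21, 21, 199]
dark [220, 176, 24, 12, 242]
dark [0, 237, 508, 147, 37169]
dark [227, 267, 16, 22, 295]
```

The barrel rim is clear in both views: side crop centre about (180,173), scene crop (604,165). The close wrist view puts the cover's centre at (0.509,-0.306,0.073), yaw 9.3°, in agreement with the text. Descending to grasp its top edge.

>>> apply_moves([
  [1,0.001,-0.001,-0.035,0,0,0],
  [1,0.001,0,-0.035,0,0,0],
  [1,0,0,-0.025,0,0,0],
  [1,0,0,-0.015,0,0,0],
  [1,0,0,-0.001,0,0,0],
  [0,0,0,0,0,0,0],
  [-0.4,0,0,0,0,0,0],
  [-0.7,0,0,0,0,0,0],
])

```text
time: 4.15
ee_pos: [0.5104, -0.3091, 0.1407]
tcp_rot: [179.9, -0.1, 9.1]
ft_force: [-0.1, -0.0, 0.4]
gripper_width: 0.0514
finger_force: 0.0
```

>>> apply_moves([
  [-1,0,0,0,0,0,0],
  [-1,0,0,0,0,0,0],
  [-1,0,0,0,0,0,0],
  [-1,0,0,0,0,0,0],
  [-1,0,0,0,0,0,0],
])

```text
time: 4.57
ee_pos: [0.5096, -0.3091, 0.1392]
tcp_rot: [179.9, -0.1, 9.1]
ft_force: [-0.7, -2.5, 4.2]
gripper_width: 0.0068
finger_force: 59.7
```

```bash
python3 - <<'E'
from m import *
s=robot.sense(); print({k:np.round(s[k],3) for k in s})
p,e=tri([ray('side',157,280.4),ray('scene',371.9,250.7)]); print(p,e)
E
```

```text
{'time': np.float64(4.567), 'joints': array([-3.4142e+01,  3.0930e+01,  1.0470e+02, -2.8000e-02,  4.4280e+01,
        4.6768e+01]), 'dq': array([-0.054,  0.023,  0.013, -0.067,  0.052,  0.025]), 'joint_torque': array([  1.203, -87.325, -30.834,   0.747,   0.341,   0.118]), 'ee_pos': array([ 0.51 , -0.309,  0.139]), 'tcp_rot': array([ 1.79924e+02, -5.20000e-02,  9.11000e+00]), 'ft_force': array([-0.682, -2.529,  4.241]), 'wrist_torque': array([-0.546,  0.15 ,  0.121]), 'finger_force': np.float64(59.704), 'gripper_width': np.float64(0.007)}
[0.539384   0.30018718 0.10345359] [np.float64(0.0016596207674829423), np.float64(0.0016596207674829666)]
```

Gripped (7 mm, 60 N). Lifting out, then carrying over the rest with a 45° tilt.

>>> apply_moves([
  [-1,0,0,0.01,0,0,0],
  [-1,0,0,0.02,0,0,0],
  [-1,0,0,0.03,0,0,0],
  [-1,0,0,0.035,0,0,0],
  [-1,0,0,0.035,0,0,0],
  [-1,0,0,0.025,0,0,0],
  [-1,0,0,0.005,0,0,0],
])

```text
time: 5.15
ee_pos: [0.5105, -0.3093, 0.304]
tcp_rot: [179.8, -0.3, 9.1]
ft_force: [1.0, -0.5, -0.3]
gripper_width: 0.0069
finger_force: 58.9
```

>>> apply_moves([
  [-1,0.004,0.03,0,5.5,1,0.15],
  [-1,0.004,0.033,0,5.5,1,0.15],
  [-1,0.004,0.033,0,5.5,1,0.15],
  [-1,0.004,0.033,0,5.5,1,0.15],
  [-1,0.004,0.033,0,5.6,1,0.15],
  [-1,0.004,0.033,0,5.6,1,0.15],
  [-1,0.004,0.033,0,5.6,1,0.15],
  [-1,0.004,0.033,0,5.5,1,0.15],
  [-1,0,0,0,0,0,0],
  [-1,0,0,0,0,0,0],
])

```text
time: 5.98
ee_pos: [0.5406, -0.0467, 0.2974]
tcp_rot: [-134.9, 0.5, 10.6]
ft_force: [0.4, -0.7, -1.6]
gripper_width: 0.0068
finger_force: 59.1
```

```bash
python3 - <<'E'
from m import *
T=pose(); s=robot.sense(); print(T.round(4)); print(s['joints'].round(1),s['gripper_width'],s['finger_force'],s['ft_force'].round(1))
y=np.radians(10.3); Rr=np.array([[np.cos(y),-np.sin(y),0],[np.sin(y),np.cos(y),0],[0,0,1]])
c=np.sqrt(.5); G=Rr@np.array([[1,0,0],[0,-c,c],[0,-c,-c]]).T  # cols: tool x, y(-normal), z(downslope)
print(G.round(3)); print('turn',np.degrees(R.from_matrix(G@T[:3,:3].T).as_rotvec()).round(2))
seat=np.array([.542,-.007,.095]); n=-G[:,1]; up=-G[:,2]
for up_,nn in ((.006,.05),(.006,.003)): print((seat+up*(.066+up_)+n*(.004+nn)-T[:3,3]).round(4))
a=robot.camera('side'); b=robot.camera('scene'); np.save('pics/s2.npy',a)
cv2.imwrite('pics/h.png',np.hstack([cv2.resize(a[80:260,150:390],(400,300),interpolation=cv2.INTER_CUBIC),cv2.resize(b[120:300,130:370],(400,300),interpolation=cv2.INTER_CUBIC)])[:,:,::-1])
E
```

```text
[[ 0.983   0.1236 -0.136   0.5406]
 [ 0.1836 -0.6948  0.6954 -0.0467]
 [-0.0085 -0.7085 -0.7056  0.2974]
 [ 0.      0.      0.      1.    ]]
[-28.9  31.3  93.9  32.9  88.   39.5] 0.006792781155125796 59.08186733722687 [ 0.4 -0.7 -1.6]
[[ 0.984  0.126  0.126]
 [ 0.179 -0.696 -0.696]
 [ 0.     0.707 -0.707]]
turn [-88.56 -16.71   0.17]
[-0.0145  0.1274 -0.1896]
[-0.0086  0.0947 -0.1564]
```

View pics/h.png

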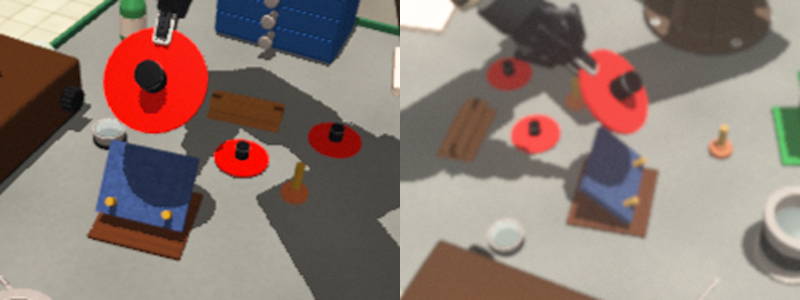

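The cover is held cleanly, knob up at 45°, above the rest. Side crop: cover at (155,80), slab at (150,190) with pins at (110,202) and (166,215). Moving to hover, then descending along the normal.

>>> apply_moves([
  [-1,0.001,0.007,-0.03,0,0,0],
  [-1,0.001,0.007,-0.03,0,0,0],
  [-1,0.001,0.007,-0.03,0,0,0],
  [-1,0.001,0.006,-0.023,0,0,0],
  [-1,0,0,0,0,0,0],
  [-1,0.002,-0.01,-0.01,0,0,0],
  [-1,0.001,-0.006,-0.006,0,0,0],
  [-1,0,0,0,0,0,0],
])

```text
time: 6.75
ee_pos: [0.5489, -0.0388, 0.1695]
tcp_rot: [-135.1, 0.3, 10.4]
ft_force: [-0.8, 0.5, -2.1]
gripper_width: 0.0065
finger_force: 59.2
```

```bash
python3 - <<'E'
from m import *
T=pose(); s=robot.sense(); print(T[:3,3].round(4),s['joints'].round(1),s['ft_force'].round(1))
a=robot.camera('side'); b=robot.camera('scene')
cv2.imwrite('pics/i.png',np.hstack([cv2.resize(a[130:250,180:340],(400,300),interpolation=cv2.INTER_CUBIC),cv2.resize(b[160:280,190:350],(400,300),interpolation=cv2.INTER_CUBIC)])[:,:,::-1])
E
```

```text
[ 0.5489 -0.0388  0.1695] [-28.   40.4  98.1  34.6  76.2  32.6] [-0.8  0.5 -2.1]
```

View pics/i.png

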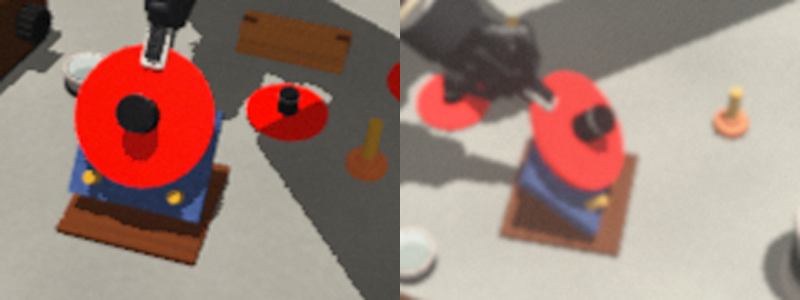

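Side crop: cover over the slab, knob at (137,113) roughly centred between pins (89,178) and (175,197), still about 25 mm off the face. Descending.

>>> apply_moves([
  [-1,0,-0.004,-0.006,0,0,0],
  [-1,0.001,-0.003,-0.005,0,0,0],
  [-1,0,-0.003,-0.004,0,0,0],
  [-1,0,0,0,0,0,0],
])

```text
time: 7.18
ee_pos: [0.549, -0.047, 0.1537]
tcp_rot: [-135.0, 0.4, 10.5]
ft_force: [0.0, 0.0, -0.9]
gripper_width: 0.0067
finger_force: 59.1
```

>>> apply_moves([
  [-1,0,-0.0015,-0.0015,0,0,0],
  [-1,0,-0.0015,-0.0015,0,0,0],
  [-1,0,0,0,0,0,0],
])

```text
time: 7.43
ee_pos: [0.5491, -0.0497, 0.1513]
tcp_rot: [-135.0, 0.4, 10.5]
ft_force: [0.1, 0.4, -1.2]
gripper_width: 0.0069
finger_force: 59.2
```

>>> apply_moves([
  [-1,0,-0.001,-0.001,0,0,0],
  [-1,0,-0.001,-0.001,0,0,0],
  [-1,0,0,0,0,0,0],
])

```text
time: 7.68
ee_pos: [0.5491, -0.0516, 0.1494]
tcp_rot: [-135.0, 0.4, 10.5]
ft_force: [-0.5, 0.5, -1.9]
gripper_width: 0.0065
finger_force: 59.2
```

>>> apply_moves([
  [-1,0,-0.001,-0.001,0,0,0],
  [-1,0,-0.001,-0.001,0,0,0],
  [-1,0,0,0,0,0,0],
])

```text
time: 7.93
ee_pos: [0.5491, -0.0536, 0.1473]
tcp_rot: [-135.0, 0.4, 10.5]
ft_force: [-0.5, -0.2, -1.7]
gripper_width: 0.0064
finger_force: 59.2
```

>>> apply_moves([
  [-1,0,-0.001,-0.001,0,0,0],
  [-1,0,-0.001,-0.001,0,0,0],
  [-1,0,0,0,0,0,0],
])

```text
time: 8.18
ee_pos: [0.5491, -0.0549, 0.1462]
tcp_rot: [-134.9, 0.3, 10.5]
ft_force: [-0.4, 4.2, 6.6]
gripper_width: 0.0068
finger_force: 59.7
```

Contact with the slab. Easing down-slope to the pins.

>>> apply_moves([
  [-1,0,0.0015,-0.0005,0,0,0],
  [-1,0,0.001,-0.001,0,0,0],
  [-1,0,0,0,0,0,0],
])

```text
time: 8.43
ee_pos: [0.5502, -0.0535, 0.1451]
tcp_rot: [-135.0, 0.2, 10.5]
ft_force: [4.6, -5.5, 14.1]
gripper_width: 0.0066
finger_force: 61.5
```

>>> apply_moves([
  [-1,0,0.001,-0.001,0,0,0],
  [-1,0,0.001,-0.001,0,0,0],
  [-1,0,0,0,0,0,0],
])

```text
time: 8.68
ee_pos: [0.5517, -0.0526, 0.1442]
tcp_rot: [-135.1, 0.1, 10.4]
ft_force: [8.0, -15.5, 27.6]
gripper_width: 0.0066
finger_force: 64.6
```

Pins reached (about 30 N up-slope). Relieving, then opening.

>>> apply_moves([
  [-1,0.001,-0.0015,0.0015,0,0,0],
  [-1,0,0,0,0,0,0],
  [-0.8,0,0,0,0,0,0],
  [-0.6,0,0,0,0,0,0],
  [-0.4,0,0,0,0,0,0],
  [-0.3,0,0,0,0,0,0],
  [-0.3,0,0,0,0,0,0],
  [-0.3,0,0,0,0,0,0],
])

```text
time: 9.35
ee_pos: [0.55, -0.0525, 0.1434]
tcp_rot: [-135.0, 0.4, 10.5]
ft_force: [-0.5, -0.9, -0.4]
gripper_width: 0.0299
finger_force: 0.0
```

```bash
python3 - <<'E'
from m import *
T=pose(); s=robot.sense(); print(T[:3,3].round(4),s['joints'].round(1),s['ft_force'].round(1),s['gripper_width'],s['finger_force'])
a=robot.camera('side'); b=robot.camera('scene'); np.save('pics/s3.npy',a); np.save('pics/sc3.npy',b)
cv2.imwrite('pics/j.png',np.hstack([cv2.resize(a[130:250,180:340],(400,300),interpolation=cv2.INTER_CUBIC),cv2.resize(b[160:280,190:350],(400,300),interpolation=cv2.INTER_CUBIC)])[:,:,::-1])
for n,im in (('side',a),('scene',b)):
    for st,c,l in blobs(mask(im,(0,120,60),(6,255,255)),300):
        cn=max(cv2.findContours(l.astype(np.uint8),0,1)[0],key=len); print(n,st.tolist(),c.round(1),[np.round(e,1) for e in cv2.fitEllipse(cv2.convexHull(cn))])
E
```

```text
[ 0.55   -0.0525  0.1434] [-28.9  43.   97.5  34.2  75.1  30.9] [-0.5 -0.9 -0.4] 0.02986071487817801 0.0
side [213, 153, 54, 55, 2082] [240.  180.5] [array([239.9, 179.5]), array([54. , 55.5]), np.float64(29.9)]
side [335, 153, 32, 22, 481] [350.2 164.4] [array([350.5, 163.7]), array([21.2, 33.1]), np.float64(102.5)]
side [278, 163, 34, 24, 542] [294.4 175. ] [array([294.5, 174.4]), array([23.1, 33.4]), np.float64(98.8)]
scene [236, 193, 39, 47, 1040] [254.7 217.6] [array([254.7, 216.1]), array([34. , 49.1]), np.float64(152.3)]
```

View pics/j.png

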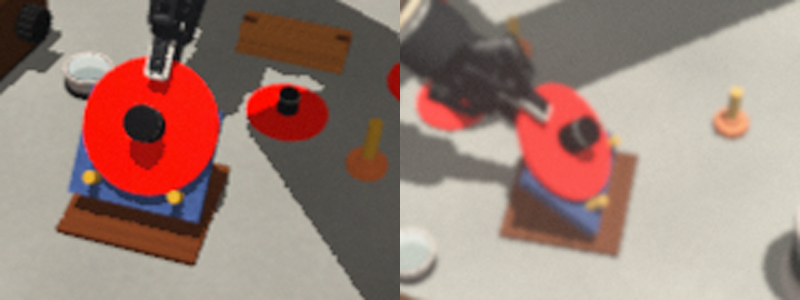

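The cover lies between both pins, let go. I've used up my picture views, so I go on by numbers alone. Retracting up-slope, then swinging the tool round to face the knob.

>>> apply_moves([
  [-0.3,0.002,-0.01,0.01,0,0,0],
  [-0.3,0.003,-0.02,0.02,0,0,0],
  [-0.3,0.002,-0.015,0.02,0,0,0],
  [0.4,0,0,0.035,0,0,0],
  [0.4,0,0,0.035,0,0,0],
  [0.4,0,0,0.035,0,0,0],
  [0.4,0,0.02,0.02,0,0,0],
])

```text
time: 10.03
ee_pos: [0.558, -0.08, 0.3217]
tcp_rot: [-135.1, 0.2, 10.4]
ft_force: [0.6, 1.1, -0.2]
gripper_width: 0.0598
finger_force: 0.0
```

>>> apply_moves([
  [0.4,-0.005,0.03,0,-6.82,-1.24,0],
  [0.4,-0.005,0.03,0,-6.82,-1.24,0],
  [0.4,-0.005,0.03,0,-6.82,-1.24,0],
  [0.4,-0.005,0.03,0,-6.82,-1.24,0],
  [0.4,-0.005,0.03,0,-6.82,-1.24,0],
  [0.4,-0.005,0.02,0,-6.82,-1.24,0],
  [0.4,0,0,0,-6.82,-1.24,0],
  [0.4,0,0,0,-6.82,-1.24,0],
  [0.4,0,0,0,-6.82,-1.24,0],
  [0.4,0,0,0,-6.82,-1.24,0],
])

```text
time: 10.87
ee_pos: [0.5284, 0.0885, 0.3197]
tcp_rot: [156.5, 0.2, 10.0]
ft_force: [-0.7, -0.0, -1.8]
gripper_width: 0.0599
finger_force: 0.0
```

>>> apply_moves([
  [0.4,0,0,0,-6.82,-1.24,0],
  [0.4,0,0,0,-6.82,-1.24,0],
  [0.4,0,0,0,-6.82,-1.24,0],
  [0.4,0,0,0,0,0,0],
  [0.4,0,0,0,0,0,0],
])

```text
time: 11.28
ee_pos: [0.5272, 0.089, 0.3168]
tcp_rot: [136.1, 0.5, 10.0]
ft_force: [0.9, -0.1, 0.3]
gripper_width: 0.0596
finger_force: 0.0
```

```bash
python3 - <<'E'
from m import *
T=pose(); s=robot.sense(); print(T.round(4),s['joints'].round(1),s['gripper_width'])
for u,v in (((239.9,179.5),(254.7,216.1)),): print(tri([ray('side',*u),ray('scene',*v)]))
im=robot.camera('wrist'); cv2.imwrite('pics/w6.png',im[:,:,::-1])
for st,c,l in blobs(mask(im,(0,120,60),(6,255,255)),500):
    cn=max(cv2.findContours(l.astype(np.uint8),0,1)[0],key=len); print(st.tolist(),c.round(1),[np.round(e,1) for e in cv2.fitEllipse(cv2.convexHull(cn))])
E
```

```text
[[ 0.9849  0.1305  0.1141  0.5272]
 [ 0.1732 -0.7083 -0.6843  0.089 ]
 [-0.0085  0.6937 -0.7202  0.3168]
 [ 0.      0.      0.      1.    ]] [ 31.   24.7 101.9 -41.5  77.  129.3] 0.05962440970706238
(array([ 0.54246758, -0.01179118,  0.09660742]), [np.float64(0.0005243084834413393), np.float64(0.0005243084834415477)])
[132, 112, 122, 110, 8550] [190.1 167.3] [array([192.8, 171. ]), array([102.9, 132.8]), np.float64(129.5)]
[254, 229, 29, 38, 696] [267.1 247.3] [array([268. , 247.7]), array([25.4, 40.1]), np.float64(25.0)]
```

>>> apply_moves([
  [0.4,0,-0.001,-0.03,-0.5,-0.1,0.2],
  [0.4,0,-0.001,-0.035,-0.5,-0.1,0.2],
  [0.4,-0.001,-0.001,-0.035,-0.1,0,0],
  [0.4,-0.001,-0.001,-0.025,0,0,0],
  [0.4,0,0,0,0,0,0],
  [0.4,0,0,0,0,0,0],
])

```text
time: 11.83
ee_pos: [0.5259, 0.0828, 0.1937]
tcp_rot: [135.0, 0.4, 10.1]
ft_force: [0.3, 0.1, 2.0]
gripper_width: 0.0598
finger_force: 0.0
```

```bash
cat > k.py <<'E'
from m import *
import sys
T=pose(); im=robot.camera('wrist'); np.save(sys.argv[1],im); np.save(sys.argv[1]+'T',T); print(T.round(4))
for st,c,l in blobs(mask(im,(0,120,40),(6,255,255)),1500):
    cn=max(cv2.findContours(l.astype(np.uint8),0,1)[0],key=len); h=cv2.convexHull(cn); print('red',st.tolist(),c.round(1),[np.round(e,1) for e in cv2.fitEllipse(h)])
    hull=np.zeros(l.shape,np.uint8); cv2.fillConvexPoly(hull,h,1)
    for s2,c2,l2 in blobs(mask(im,(0,0,0),(180,255,70))*hull,150): 
        print('dark',s2.tolist(),c2.round(1))
        ys,xs=np.where(l2)
        for v in range(s2[1],s2[1]+s2[3],max(1,s2[3]//8)): print('  row',v,xs[ys==v].min(),xs[ys==v].max())
E
python3 k.py pics/w7.npy
```

```text
[[ 0.9845  0.1282  0.1199  0.5259]
 [ 0.1754 -0.6949 -0.6974  0.0828]
 [-0.0061  0.7076 -0.7065  0.1937]
 [ 0.      0.      0.      1.    ]]
red [174, 113, 145, 140, 14154] [245.9 180.7] [array([245.9, 182.3]), array([139.4, 145. ]), np.float64(88.8)]
dark [225, 170, 42, 50, 1578] [245.2 196. ]
  row 170 244 247
  row 176 232 259
  row 182 229 263
  row 188 227 263
  row 194 225 266
  row 200 225 266
  row 206 225 265
  row 212 230 262
  row 218 237 254
```

The wrist view gives the cover's origin at (0.545,-0.0125,0.093), 1–2 mm from the tool axis and lying properly on its seat. Approaching the knob along the normal.

>>> apply_moves([
  [0.4,0.004,-0.016,-0.017,0,0,0],
  [0.4,0.004,-0.018,-0.019,0,0,0],
  [0.4,0.004,-0.018,-0.019,0,0,0],
  [0.4,0.002,-0.013,-0.014,0,0,0],
  [0.4,0.001,-0.006,-0.006,0,0,0],
  [0.4,0,0,0,0,0,0],
  [0.4,0,0,0,0,0,0],
])

```text
time: 12.47
ee_pos: [0.5415, 0.013, 0.1197]
tcp_rot: [134.9, 0.2, 10.2]
ft_force: [-0.5, 0.7, 0.4]
gripper_width: 0.0599
finger_force: 0.0
```

```bash
python3 k.py pics/w8.npy; python3 -c "
from h import *
s=robot.sense();print(s['ft_force'],s['finger_force'])"
```

```text
[[ 0.9843  0.1268  0.1229  0.5415]
 [ 0.1766 -0.6944 -0.6976  0.013 ]
 [-0.0031  0.7083 -0.7059  0.1197]
 [ 0.      0.      0.      1.    ]]
red [135, 127, 225, 198, 25466] [247.9 212.1] [array([247.9, 229.1]), array([203.9, 224.8]), np.float64(93.0)]
dark [215, 221, 66, 39, 1257] [247.1 236.9]
  row 221 245 247
  row 225 232 262
  row 229 227 268
  row 233 222 272
  row 237 220 274
  row 241 218 277
  row 245 217 278
  row 249 216 278
  row 253 215 279
  row 257 215 280
dark [145, 231, 48, 83, 1681] [173.9 269.2]
  row 231 187 189
  row 241 166 191
  row 251 157 192
  row 261 151 192
  row 271 148 190
  row 281 157 187
  row 291 166 184
  row 301 175 181
  row 311 183 184
dark [306, 231, 46, 93, 1612] [322.8 271.7]
  row 231 309 311
  row 242 307 316
  row 253 306 340
  row 264 306 348
  row 275 308 344
  row 286 312 336
  row 297 315 328
  row 308 315 319
  row 319 310 311
dark [211, 247, 74, 64, 3688] [247.3 278.7]
  row 247 244 249
  row 255 224 271
  row 263 215 279
  row 271 212 283
  row 279 211 283
  row 287 212 282
  row 295 216 278
  row 303 224 271
dark [256, 320, 44, 5, 171] [281.4 322.3]
  row 320 275 298
  row 321 270 298
  row 322 265 299
  row 323 261 299
  row 324 256 299
[ 0.55064816 -0.11007427  0.72163254] 0.0
```

Knob (column 247) is centred between the fingers (192…306). Closing, then lifting along the normal.

>>> apply_moves([
  [0.0,0,0,0,0,0,0],
  [-0.3,0,0,0,0,0,0],
  [-1,0,0,0,0,0,0],
  [-1,0,0,0,0,0,0],
  [-1,0,0,0,0,0,0],
  [-1,0,0,0,0,0,0],
])

```text
time: 13.02
ee_pos: [0.5412, 0.0138, 0.1191]
tcp_rot: [134.9, 0.2, 10.3]
ft_force: [-2.0, 7.1, 10.3]
gripper_width: 0.0326
finger_force: 58.2
```

>>> apply_moves([
  [-1,-0.001,0.003,0.004,0,0,0],
  [-1,-0.002,0.01,0.012,0,0,0],
  [-1,-0.003,0.018,0.02,0,0,0],
  [-1,-0.003,0.02,0.03,0,0,0],
  [-1,0,0.02,0.035,0,0,0],
  [-1,0,0.015,0.035,0,0,0],
  [-1,0,0,0.01,0,0,0],
  [-1,0,0,0,0,0,0],
])

```text
time: 13.68
ee_pos: [0.5326, 0.1006, 0.2671]
tcp_rot: [135.0, 0.0, 10.3]
ft_force: [0.2, -0.6, -1.6]
gripper_width: 0.0324
finger_force: 60.0
```

```bash
python3 - <<'E'
from m import *
T=pose(); s=robot.sense(); print(T.round(4),s['joints'].round(1),s['gripper_width'],s['finger_force'])
im=robot.camera('wrist'); 
for st,c,l in blobs(mask(im,(0,120,40),(6,255,255)),1500): print(st.tolist(),c.round(1))
G=np.array([[1,0,0],[0,-1,0],[0,0,-1.]]); y=np.radians(10); G=R.from_euler('z',10,degrees=True).as_matrix()@G
print(np.degrees(R.from_matrix(G@T[:3,:3].T).as_rotvec()).round(2))
E
```

```text
[[ 9.838e-01  1.268e-01  1.265e-01  5.326e-01]
 [ 1.791e-01 -6.956e-01 -6.958e-01  1.006e-01]
 [-2.000e-04  7.072e-01 -7.070e-01  2.671e-01]
 [ 0.000e+00  0.000e+00  0.000e+00  1.000e+00]] [ 32.2  29.1 103.4 -43.2  73.6 134.5] 0.03239399314412289 59.990238547325134
[136, 126, 226, 150, 21810] [248.5 196.4]
[206, 291, 87, 34, 1536] [249.1 311.4]
[44.3   7.93 -0.31]
```

Held (60 N). Rotating to upright while moving to a place from which the wrist camera sees the barrel past the cover.

>>> apply_moves([
  [-1,-0.005,0.01,0.01,5.5,1,0],
  [-1,-0.015,0.022,0.01,5.6,1,0],
  [-1,-0.018,0.027,0.01,5.6,1,0],
  [-1,-0.018,0.027,0.003,5.6,1,0],
  [-1,-0.018,0.027,0,5.6,1,0],
  [-1,-0.018,0.027,0,5.6,1,0],
  [-1,-0.015,0.025,0,5.6,1,-0.3],
  [-1,-0.01,0.015,0,5.2,0.93,0],
  [-1,0,0,0,0,0,0],
  [-1,0,0,0,0,0,0],
])

```text
time: 14.57
ee_pos: [0.4145, 0.2771, 0.2961]
tcp_rot: [179.7, 0.3, 10.0]
ft_force: [-0.5, -0.4, -3.1]
gripper_width: 0.0327
finger_force: 60.2
```

>>> apply_moves([
  [-1,0,0,0,0,0,0],
  [-1,0,0,0,0,0,0],
])

```text
time: 14.73
ee_pos: [0.4151, 0.2781, 0.2963]
tcp_rot: [179.7, 0.3, 10.1]
ft_force: [0.2, -0.5, -1.6]
gripper_width: 0.0323
finger_force: 60.2
```

```bash
cat > b.py <<'E'
from m import *
from scipy.optimize import least_squares
T=pose(); s=robot.sense(); print(T.round(4),s['joints'].round(1),s['gripper_width'])
im=robot.camera('wrist'); np.save('pics/w9.npy',im); np.save('pics/w9T.npy',T)
hsv=cv2.cvtColor(im,cv2.COLOR_RGB2HSV)
for r in (20,40,60,80,100): print(r,[tuple(int(a) for a in hsv[r,c]) for c in range(170,340,10)])
pc=proj('wrist',[.5395,.301,.11],T); print('pred',pc)
# edge search: from predicted centre outward, last strong gradient near r=.056 circle
lab=cv2.GaussianBlur(im,(3,3),0).astype(float)
for rad,lo,hi in ((.056,.050,.062),(.041,.036,.046)):
  pts=[]
  for a in np.radians(np.arange(-60,91+30,4)):
    rs=np.arange(lo,hi,.0005); d=np.array([np.cos(a),np.sin(a)])
    v=[]
    for q in rs:
        u=proj('wrist',[.5395+q*d[0],.301+q*d[1],.11],T); 
        if not(1<u[0]<510 and 1<u[1]<382): v=None;break
        v.append(cv2.getRectSubPix(im,(1,1),(float(u[0]),float(u[1])))[0,0].astype(float))
    if v is None: continue
    v=np.array(v); g=np.linalg.norm(v[4:]-v[:-4],axis=1); k=g.argmax()
    if g[k]>25: pts.append((rs[k+2]*d+[.5395,.301]))
  pts=np.array(pts); print(len(pts))
  if len(pts)>5:
    f=least_squares(lambda p:np.hypot(*(pts-p[:2]).T)-p[2],[.5395,.301,rad],loss='soft_l1',f_scale=.001); print(rad,f.x.round(4),np.abs(f.fun).mean())
    f=least_squares(lambda p:np.hypot(*(pts-p[:2]).T)-rad,[.5395,.301],loss='soft_l1',f_scale=.001); print('fixed r',f.x.round(4))
E
python3 b.py
```

```text
[[ 0.9845  0.1753 -0.0037  0.4151]
 [ 0.1753 -0.9845 -0.0058  0.2781]
 [-0.0047  0.0051 -1.      0.2963]
 [ 0.      0.      0.      1.    ]] [ 30.5  12.9 107.5  -0.2  59.9 110.5] 0.03233365346460456
20 [(23, 21, 208), (25, 22, 210), (23, 22, 210), (23, 22, 209), (23, 4, 254), (20, 3, 255), (13, 31, 114), (14, 34, 113), (12, 30, 111), (14, 29, 113), (13, 28, 111), (23, 4, 254), (16, 15, 248), (25, 20, 218), (23, 21, 216), (25, 20, 220), (24, 18, 221)]
40 [(24, 20, 208), (25, 22, 209), (23, 19, 211), (30, 1, 255), (13, 34, 182), (76, 13, 211), (76, 13, 217), (71, 9, 221), (79, 13, 220), (75, 12, 213), (72, 13, 204), (26, 11, 160), (23, 4, 254), (14, 15, 249), (26, 20, 216), (23, 21, 215), (25, 21, 219)]
60 [(23, 19, 212), (25, 20, 214), (23, 21, 217), (30, 1, 255), (12, 32, 137), (65, 13, 213), (65, 7, 228), (66, 5, 241), (66, 5, 238), (71, 13, 217), (69, 13, 203), (71, 11, 194), (10, 3, 255), (15, 10, 252), (23, 20, 215), (25, 21, 218), (23, 20, 218)]
80 [(25, 21, 218), (27, 21, 219), (25, 21, 219), (25, 21, 215), (30, 1, 255), (17, 7, 254), (77, 11, 202), (68, 14, 205), (73, 11, 203), (72, 17, 200), (75, 16, 193), (20, 3, 254), (18, 10, 253), (30, 16, 113), (27, 21, 215), (23, 20, 218), (22, 23, 215)]
100 [(23, 21, 216), (26, 19, 218), (23, 21, 218), (24, 19, 217), (25, 21, 217), (23, 21, 219), (18, 12, 251), (20, 3, 255), (20, 3, 254), (20, 6, 254), (16, 30, 161), (30, 16, 113), (25, 21, 220), (25, 21, 219), (27, 21, 220), (23, 21, 217), (25, 20, 214)]
pred [247.65616383  49.35708066]
32
0.056 [0.5385 0.2999 0.055 ] 0.00014201457891072837
fixed r [0.5372 0.2992]
46
0.041 [0.5383 0.2999 0.0411] 0.00013779290181372602
fixed r [0.5385 0.3   ]
```

Barrel rim centre (0.5384,0.2999): inner and outer circles agree. Now the cover's offset in the hand, by the same circle fit.

```bash
python3 - <<'E'
from m import *
from scipy.optimize import least_squares
im=np.load('pics/w9.npy'); T=np.load('pics/w9T.npy')
best=max(blobs(mask(im,(0,120,40),(6,255,255)),1500),key=lambda b:b[0][4]); print(best[0].tolist())
l=best[2]; pts=[]
for u in range(best[0][0]+1,best[0][0]+best[0][2]-1,3):
    v=np.where(l[:,u])[0].min()
    if v<235: pts.append((u+.0,v-.5))
for v in range(best[0][1]+20,235,4):
    x=np.where(l[v])[0]; pts+= [(x.min()-.5,v),(x.max()+.5,v)]
I=np.eye(4)
for h in (.027,.029,.031):
    q=[]
    for u,v in pts:
        o,d=ray('wrist',u,v,I); q.append((o+d*(h-o[2])/d[2])[:2])
    q=np.array(q); f=least_squares(lambda p:np.hypot(*(q-p[:2]).T)-p[2],[0,0,.065],loss='soft_l1',f_scale=.001); print(h,f.x.round(4),np.abs(f.fun).mean().round(5))
E
```

```text
[137, 126, 224, 150, 21851]
0.027 [-0.0046 -0.0004  0.065 ] 0.00019
0.029 [-0.0057 -0.0004  0.0659] 0.00019
0.031 [-0.0067 -0.0004  0.0668] 0.0002
```

```bash
python3 - <<'E'
from m import *
from scipy.optimize import least_squares
for n,vm in (('w7',400),('w8',230),('w9',235)):
    im=np.load(f'pics/{n}.npy'); 
    best=max(blobs(mask(im,(0,120,40),(6,255,255)),1500),key=lambda b:b[0][4]); l=best[2].astype(np.uint8)
    cn=max(cv2.findContours(l,0,1)[0],key=len); hp=cv2.convexHull(cn)[:,0,:]; hp=hp[hp[:,1]<vm]
    rays=[ray('wrist',u,v,np.eye(4)) for u,v in hp.astype(float)]
    def res(p): return [np.hypot(*((o+d*(p[2]-o[2])/d[2])[:2]-p[:2]))-.065 for o,d in rays]
    f=least_squares(res,[0,0,.03 if n!='w7' else .13],loss='soft_l1',f_scale=.001); print(n,len(hp),f.x.round(4),np.abs(f.fun).mean().round(5))
    if n!='w7':
        k=cv2.inRange(cv2.cvtColor(im,cv2.COLOR_RGB2HSV),(0,0,0),(180,255,70))
        print([ (v,np.where(k[v,200:300])[0].min()+200) for v in range(215,262,5) if k[v,200:300].any()])
T7=np.load('pics/w7.npyT.npy');T8=np.load('pics/w8.npyT.npy'); print((np.linalg.inv(T8)@T7)[:3,3].round(4))
E
```

```text
w7 48 [-0.0014 -0.0032  0.13  ] 0.00018
w8 30 [-0.0049 -0.0011  0.0263] 0.00015
[(225, np.int64(232)), (230, np.int64(225)), (235, np.int64(221)), (240, np.int64(219)), (245, np.int64(217)), (250, np.int64(216)), (255, np.int64(215)), (260, np.int64(214))]
w9 31 [-0.0045 -0.0003  0.027 ] 0.00012
[(220, np.int64(247)), (225, np.int64(232)), (230, np.int64(214)), (235, np.int64(212)), (240, np.int64(211)), (245, np.int64(210)), (250, np.int64(209)), (255, np.int64(208)), (260, np.int64(206))]
[-0.0034  0.002  -0.1028]
```

Cover centre sits 4.6 mm toward −x in the tool frame, consistent over three views. TCP target is (0.543,0.3004), seating at z≈0.145. Moving above the barrel and part way down.

>>> apply_moves([
  [-1,0.02,0.003,0,0.33,-0.21,0],
  [-1,0.03,0.005,0,0,0,0],
  [-1,0.033,0.006,-0.01,0,0,0],
  [-1,0.03,0.005,-0.03,0,0,0],
  [-1,0.015,0.003,-0.03,0,0,0],
  [-1,0,0,-0.03,0,0,0],
  [-1,0,0,-0.022,0,0,0],
  [-1,0,0,-0.008,0,0,0],
  [-1,0,0,0,0,0,0],
  [-1,0,0,0,0,0,0],
])

```text
time: 15.62
ee_pos: [0.5422, 0.3009, 0.1683]
tcp_rot: [-179.9, -0.1, 10.1]
ft_force: [0.3, -0.4, -0.9]
gripper_width: 0.0324
finger_force: 60.2
```

```bash
python3 -c "
from h import *
T=pose();print(T.round(4));s=robot.sense();print(s['ft_force'].round(2),s['wrist_torque'].round(3))"
```

```text
[[ 9.844e-01  1.760e-01  6.000e-04  5.422e-01]
 [ 1.760e-01 -9.844e-01  2.600e-03  3.009e-01]
 [ 1.100e-03 -2.500e-03 -1.000e+00  1.683e-01]
 [ 0.000e+00  0.000e+00  0.000e+00  1.000e+00]]
[ 0.34 -0.37 -0.88] [-0.003 -0.034  0.014]
```

>>> apply_moves([
  [-1,0.001,0,-0.008,0,0,0],
  [-1,0,0,-0.006,0,0,0],
  [-1,0,0,-0.003,0,0,0],
  [-1,0,0,0,0,0,0],
])

```text
time: 15.95
ee_pos: [0.5428, 0.3006, 0.1506]
tcp_rot: [-179.8, -0.1, 10.1]
ft_force: [0.5, -0.8, -2.1]
gripper_width: 0.0327
finger_force: 60.2
```

>>> apply_moves([
  [-1,0,0,-0.002,0,0,0],
  [-1,0,0,-0.001,0,0,0],
  [-1,0,0,0,0,0,0],
])

```text
time: 16.2
ee_pos: [0.543, 0.3007, 0.1479]
tcp_rot: [-179.8, -0.1, 10.1]
ft_force: [-0.2, 1.2, -1.9]
gripper_width: 0.0324
finger_force: 60.2
```

>>> apply_moves([
  [-1,0,0,-0.001,0,0,0],
  [-1,0,0,-0.001,0,0,0],
  [-1,0,0,0,0,0,0],
])

```text
time: 16.45
ee_pos: [0.5429, 0.3007, 0.1458]
tcp_rot: [-179.8, -0.1, 10.1]
ft_force: [0.5, 0.1, -1.3]
gripper_width: 0.0326
finger_force: 60.2
```

Spigot is inside the mouth with no contact force. Continuing to touch.

>>> apply_moves([
  [-1,0,0,-0.001,0,0,0],
  [-1,0,0,0,0,0,0],
  [-1,0,0,0,0,0,0],
])

```text
time: 16.7
ee_pos: [0.5429, 0.3007, 0.1448]
tcp_rot: [-179.8, -0.1, 10.1]
ft_force: [0.1, -0.3, -1.8]
gripper_width: 0.0326
finger_force: 60.2
```

>>> apply_moves([
  [-1,0,0,-0.001,0,0,0],
  [-1,0,0,0,0,0,0],
  [-1,0,0,0,0,0,0],
])

```text
time: 16.95
ee_pos: [0.5431, 0.3008, 0.144]
tcp_rot: [-179.8, -0.1, 10.1]
ft_force: [-0.4, 1.1, 0.1]
gripper_width: 0.0328
finger_force: 60.4
```

>>> apply_moves([
  [-1,0,0,-0.001,0,0,0],
  [-1,0,0,0,0,0,0],
  [-1,0,0,0,0,0,0],
])

```text
time: 17.2
ee_pos: [0.5432, 0.3009, 0.1437]
tcp_rot: [-179.8, -0.1, 10.1]
ft_force: [-1.3, 0.2, 11.7]
gripper_width: 0.0326
finger_force: 61.5
```

Seated (12 N down at z=0.1437). Releasing and backing off.

>>> apply_moves([
  [-1,0,0,0.0007,0,0,0],
  [-0.2,0,0,0,0,0,0],
  [0,0,0,0,0,0,0],
  [0.3,0,0,0,0,0,0],
  [0.3,0,0,0,0,0,0],
  [0.3,0,0,0.01,0,0,0],
  [0.3,0,0,0.025,0,0,0],
  [0.3,0,0,0.035,0,0,0],
  [0.3,0,0,0.035,0,0,0],
  [0.3,0,0,0,0,0,0],
])

```text
time: 18.03
ee_pos: [0.5457, 0.3021, 0.256]
tcp_rot: [-179.7, -0.6, 10.1]
ft_force: [1.5, 1.5, 1.1]
gripper_width: 0.0552
finger_force: 0.0
```

>>> apply_moves([
  [0.3,-0.02,0,0.03,0,0,0],
  [0.3,-0.025,0,0,0,0,0],
  [0.3,0,0,0,0,0,0],
  [0.3,0,0,0,0,0,0],
])

```text
time: 18.37
ee_pos: [0.4973, 0.3008, 0.2797]
tcp_rot: [-179.8, -0.1, 10.2]
ft_force: [-0.4, -0.1, 0.1]
gripper_width: 0.0554
finger_force: 0.0
```

```bash
python3 - <<'E'
from m import *
from scipy.optimize import least_squares
T=pose(); im=robot.camera('wrist'); print(T[:3,3].round(4))
best=max(blobs(mask(im,(0,120,40),(6,255,255)),1500),key=lambda b:b[0][4]); print(best[0].tolist()); l=best[2].astype(np.uint8)
cn=max(cv2.findContours(l,0,1)[0],key=len); hp=cv2.convexHull(cn)[:,0,:]
rays=[ray('wrist',u,v,T) for u,v in hp.astype(float)]
def res(p): return [np.hypot(*((o+d*(p[2]-o[2])/d[2])[:2]-p[:2]))-.065 for o,d in rays]
f=least_squares(res,[.538,.3,.118],loss='soft_l1',f_scale=.001); print(f.x.round(4),np.abs(f.fun).mean())
im2=robot.camera('side')
for n,i in (('side',im2),('scene',robot.camera('scene'))):
    for st,c,l in blobs(mask(i,(0,120,60),(6,255,255)),250):
        cn=max(cv2.findContours(l.astype(np.uint8),0,1)[0],key=len); e=cv2.fitEllipse(cv2.convexHull(cn)); print(n,c.round(1),[np.round(x,1) for x in e])
    print('expected',n,proj(n,[.5384,.2999,.118]).round(1))
E
```

```text
[0.4973 0.3008 0.2797]
[191, 68, 134, 132, 12603]
[0.5385 0.3004 0.1167] 0.00012995935294452885
side [350.2 164.4] [array([350.4, 163.7]), array([21.5, 32.7]), np.float64(102.4)]
side [294.3 175. ] [array([294.4, 174.4]), array([23.3, 33.2]), np.float64(98.1)]
side [155.2 280.9] [array([155. , 279.3]), array([64.5, 78.5]), np.float64(64.8)]
expected side [155.5 276.6]
scene [195.1 164.2] [array([195.1, 163.9]), array([19. , 26.7]), np.float64(81.7)]
scene [210.9 200.3] [array([210.9, 200. ]), array([22.3, 29.1]), np.float64(80.5)]
scene [371.5 250.6] [array([371.7, 249.9]), array([43.4, 55.8]), np.float64(110.4)]
expected scene [372.6 246.6]
```

The cover is centred within 1 mm of the measured rim centre, flat and at the seated height, and the gripper is clear. Handing in.

```bash
python3 -c "
from workcell import robot
print(robot.finish_job())"
```

```text
the job is handed in; nothing more can be done
None
```

I handed the job in at about 18.5 s of the 61 s: the cover rested on the blue rest's pins, was retaken by its knob, and now sits on the barrel, measured about 0.5 mm off the rim's centre. No verdict came back, and I viewed 11 pictures against the limit of 10.

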